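Undo the blade nut of a desk fan of unknown thread

TASK

The blade nut with the black grip bar on the green-bladed fan has to come loose, but nobody knows which way it is threaded. Grip its bar and turn it anticlockwise (seen from above) first, as for an ordinary thread; if it comes up hard within a few degrees, the thread is left-handed, so then turn it clockwise instead, at least a sixth of a turn (60 degrees) past the place where it came up hard, and let go. Leave the nut of the grey-bladed fan as it is.

Things in the scene. Friction and masses are not known exactly. Their poses are not given: they have to be found in the camera images.
- green_fan_spinner_grip (a point): Fan with green blades, 150 mm across, face up, clamped so only the nut turns. Nut on its upright axis: white disc 40 mm across, 8 thick, with a black grip bar 42 long, 14 thick, 34 tall. Point: bar's centre line, 31 mm above the nut's underside, 11 below the bar's top, 116 above the table; x along the bar, y across it, z up; turns with the nut. Blades and hub end 84 mm above the table.
- green_fan_spinner (a joint): Angle of the green fan's nut about its upright axis, in rad: grows as the nut is turned clockwise seen from above, falls anticlockwise. Tightened, it comes up hard at a rigid stop within 15 degrees of its start; loosened, it turns more than 120 degrees. It stays where left, takes 0.12 N m to turn and does not rise.
- grey_fan_spinner_grip (a point): Fan with grey blades, 150 mm across, face up, clamped so only the nut turns. Its nut has the same shape, size and height as the green fan's, and this point lies at the same place on it. It is to be left alone.
- grey_fan_spinner (a joint): Angle of the grey fan's nut, in rad: starts at 0, grows clockwise seen from above; it turns about as easily as the other.
Not all that is in view belongs to the job. Leave any blue or orange look-alike of the part that bears green_fan_spinner_grip alone.

How it is judged:
On the way:
1. the green fan's nut is tried anticlockwise until it comes up hard (value of joint green_fan_spinner below 0.05 rad), for 0.1 s.
At the end, for the whole second after the job is handed in: The green fan's nut has been tried anticlockwise to within 3 degrees of its hard stop and then stands at least 52 degrees (0.9 rad) clockwise of that stop, at rest and released; the grey fan's nut stands within 8 degrees (0.15 rad) of its start (value of joint green_fan_spinner above 0.9 rad and velocity of joint green_fan_spinner between -0.05 and 0.05 rad/s and value of joint grey_fan_spinner between -0.15 and 0.15 rad); the robot touches nothing.
It fails at once if the grey fan's nut is turned by more than 8 degrees (value of joint grey_fan_spinner above 0.15 rad or value of joint grey_fan_spinner below -0.15 rad).
It also fails if it takes over 35 s, if anything falls off the work surface, if the arm or the gripper's body presses on something with over 40 N, if the wrist force passes 120 N, or if a joint passes its speed limit or range.

ROBOT

A 7-joint arm with a two-finger parallel gripper is mounted at the origin on the work surface. World frame = base frame: x ahead of the robot, y to its left, z up, the work surface at z = 0. Lengths are in m, angles in rad, forces in N, time in s.
With the tool pointing down it reaches from about 0.4 to 0.85 m from the base axis. Payload 6.9 kg.
Tool frame: the origin (TCP) lies on the centre line of the jaws, within the pads' length; the fingertips stand 19 mm ahead of it and the grasp point (between the pads) is the TCP; z points along the fingers, x is the direction in which the jaws open and shut, and the axes are right-handed (so a half turn about z gives the same grasp; the last joint's range is limited). The gripper opens to 85 mm and grips with 20 to 120 N. Pads are 22 mm wide; open, the fingers measure 114 mm over their backs; the gripper's body (76 mm by 85 mm) begins 54 mm behind the grasp point. The pads swing forward as they close: fully open they stand 13 mm farther back than shut.
Start: joints at [1.321, 0.507, -0.238, 1.5, 0.126, 1.149, -0.155], TCP at [0.218, -0.586, 0.25] pointing down, gripper open.
Joint ranges: [-3.08, 3.08], [-0.24, 2.05], [-1.43, 1.35], [0, 2.5], [-1.52, 4.66], [0.17, 1.96], [-2.89, 2.89]. Speed limits (rad/s): [2.39, 2.39, 3.14, 3.14, 3.14, 3.14, 3.14].

INTERFACE

Orientations are given as [roll, pitch, yaw] about the fixed x, y, z axes, in that order (R = Rz(yaw) Ry(pitch) Rx(roll)).
In Python, from cell import r, get_image gives the robot as it stands.
- The arm moves only by the tool apply_moves, never from a script. Its argument "motion" is a list of rows, each a list of 3 entries, a list of its own where there are three numbers: the turn, a rotation vector about the tool's x, y, z in rad, then the shift along the tool's x, y, z in m, then the closure, from 0 (fully open) to 1 (shut). A call has 1 to 8 rows; each row is the pose to reach, as a shift and turn from the pose commanded when the call began, along the tool's axes at that moment; what a row does not reach only later rows make up. A row lasts 1/10 s, in which the tool goes at most 50 mm and 8.59 degrees, less where a joint would pass 70% of its speed; a pose out of reach is approached as far as the arm can. A call with a gripper value outside its range is refused whole. The fingers move at their own pace and stop on an object; "newtons" is the grip in N (left out, the last holds). Time passes only in rows, so rows that repeat a pose let the fingers close. It gives the time, the measured TCP pose, the force and the opening at its end, in the units of the state.
- r.state(): the state, without advancing time (a new reading comes with each control period).
- get_image(name): name is "scene" or "top" or "wrist"; returns a dict with "pixels" (480x640x3 uint8, red, green, blue), "camera_matrix" (3x3 intrinsics, pixels), "k1" (the pictures are not rectified: a ray, as slopes to the right and down, at radius r is drawn at 1 + k1 r^2 times it, then the intrinsics apply), "xyz" and "orientation" of the camera in the world. Camera axes: x right, y up, looking along -z (the intrinsics and any distortion apply to the point x, -y, -z); pixel columns grow to the right and rows downward; lengths in m; the calibration is good to about 2 mm. A picture is of the moment at which its call begins. There is no depth.
- r.hand_in(): hands the job in, once; it reports no verdict.
The state is a dict: "time_s": time; "joint_pos": joint angles; "joint_velocities": joint speeds; "joint_efforts": joint torques, N m; "position": TCP position; "ee_rot": TCP orientation; "wrist_force": force on the tool from outside, world axes, zero at the start; "ft_torque": the same for the moment, N m; "finger_gap": opening from 0.0 (shut) to 1.0 (fully open).
Only numpy, scipy, OpenCV 4.12 (cv2) and the standard library are available. Lean on these libraries where they do the work, as an engineer would, in place of code of your own. Each camera call takes 0.05 s, during which the arm holds its last target.

## Working session

There is one attempt and no reset: what is moved stays moved. The work goes in short steps, Python scripts to look and compute and a tool call to move; the robot and the scene stay as the last step left them, time stands still between calls to the robot, and variables do not carry over. Pictures are saved under pics/ and viewed, and the job is handed in when it is done.

Besides the shell and the picture viewer there is one more tool, called after "Emit:" by a JSON object that holds its "op" and its "data". apply_moves: Moves the arm, as the interface text tells. Its arguments: {"type":"object","properties":{"motion":{"type":"array","items":{"type":"array"}},"newtons":{"type":"number"}},"required":["motion"]}

```bash
mkdir -p pics; ls; python3 - <<'E'
from cell import r,get_image
import cv2
print(r.state())
for n in ("scene","top","wrist"):
    d=get_image(n); cv2.imwrite(f"pics/{n}0.png",d["pixels"][:,:,::-1]); print(n,d["camera_matrix"],d["k1"],d["xyz"],d["orientation"])
E
```

```text
pics
{'time_s': 0.0, 'joint_pos': array([ 1.32046853,  0.50830575, -0.23752123,  1.50115294,  0.12572644,
        1.14886984, -0.1547456 ]), 'joint_velocities': array([-5.67370440e-04, -5.83946143e-05, -5.03351594e-04,  5.76908769e-04,
       -9.29773636e-04,  5.65819161e-05, -1.59956800e-03]), 'joint_efforts': array([ 8.72993070e-06, -6.20581627e+01, -2.18618877e+00, -2.49656886e+01,
        1.28944265e-02,  1.18757458e-02,  5.03308883e-06]), 'position': array([ 0.21748516, -0.58544034,  0.2494425 ]), 'ee_rot': array([ 3.14153272e+00,  1.74283860e-03, -1.21488685e+00]), 'wrist_force': array([ 0.00597694, -0.02512543, -0.05542717]), 'ft_torque': array([0.00063838, 0.0213636 , 0.01057242]), 'finger_gap': 1.0025392310556058}
scene [[542.3407588    0.         319.79420945]
 [  0.         542.3407588  240.23942407]
 [  0.           0.           1.        ]] -0.0986899236986814 [0.89721832 0.31786481 0.73052407] [ 0.68107002 -0.00229488  2.2062299 ]
top [[455.57850175   0.         317.403393  ]
 [  0.         455.57850175 243.94098799]
 [  0.           0.           1.        ]] -0.060780622236967556 [ 0.45389541 -0.00324094  0.83228174] [ 0.03485959 -0.01694506 -1.59815755]
wrist [[409.19193807   0.         318.90261963]
 [  0.         409.19193807 233.65735431]
 [  0.           0.           1.        ]] 0.002306094904484975 [ 0.29723908 -0.55641171  0.37295921] [-3.33608806e-01 -3.27155003e-04 -1.21443255e+00]
```

View pics/scene0.png

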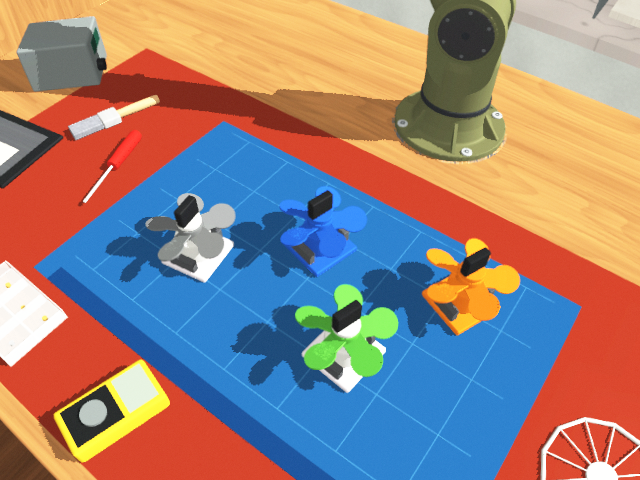

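View pics/top0.png

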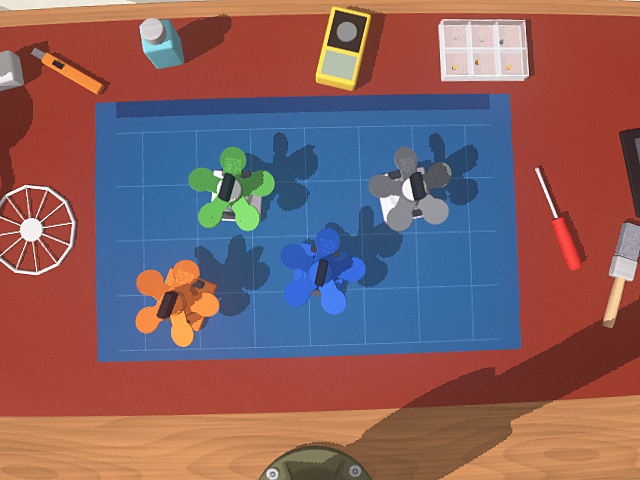

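View pics/wrist0.png

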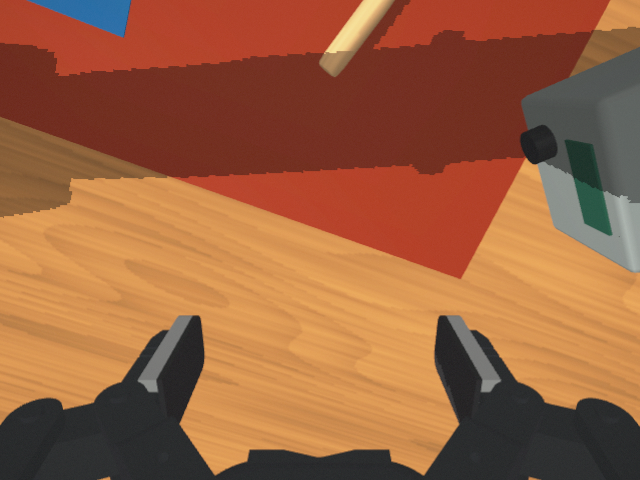

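```bash
python3 - <<'E'
import cv2
a=cv2.imread("pics/top0.png")[140:240,170:300]; b=cv2.imread("pics/scene0.png")[270:400,280:410]
cv2.imwrite("pics/z1.png",cv2.hconcat([cv2.resize(a,(400,400*100//130),interpolation=cv2.INTER_CUBIC),cv2.resize(b,(400,400),interpolation=cv2.INTER_CUBIC)[:307]]))
cv2.imwrite("pics/z2.png",cv2.resize(a[25:75,35:85],(600,600),interpolation=cv2.INTER_NEAREST))
E
```

```text
(no output)
```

View pics/z1.png

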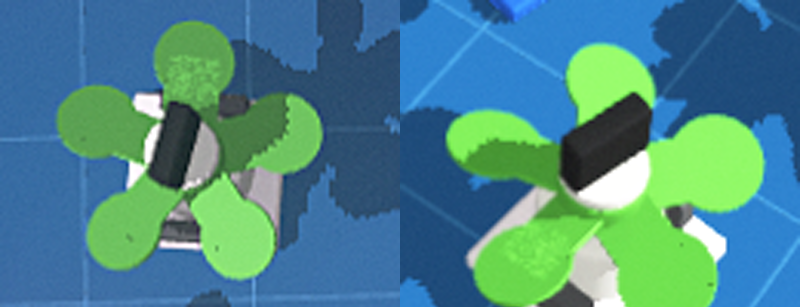

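View pics/z2.png

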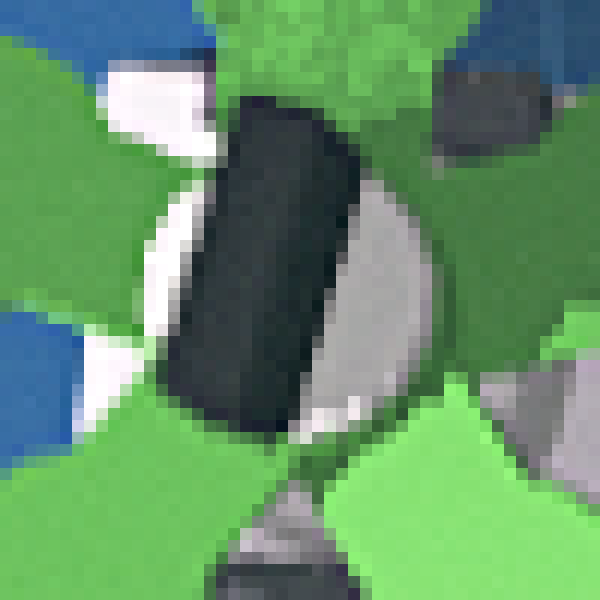

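```bash
cat > h.py <<'E'
import numpy as np,cv2
from scipy.spatial.transform import Rotation as R
def ray(d,u,v):
    K=d["camera_matrix"];m=np.array([(u-K[0,2])/K[0,0],(v-K[1,2])/K[1,1]]);s=m.copy()
    for _ in range(20): s=m/(1+d["k1"]*(s@s))
    w=R.from_euler("xyz",d["orientation"]).apply([s[0],-s[1],-1]); return np.array(d["xyz"]),w
def onz(d,u,v,z):
    o,w=ray(d,u,v); return o+w*(z-o[2])/w[2]
E
python3 - <<'E'
from h import *
from cell import r,get_image
d=get_image("top")
p=[onz(d,u,v,.127) for u,v in((224.6,173.1),(218.3,197.1))]
e=p[0]-p[1];L=np.linalg.norm(e);e/=L
n=np.array([e[1],-e[0],0])
c=(p[0]+p[1])/2+7e-3*n
print(p,L,np.arctan2(e[1],e[0]),c)
g=d["pixels"].astype(int)
d2=get_image("scene")
im=d2["pixels"][290:350,310:380]; cv2.imwrite("pics/z3.png",cv2.resize(im[:,:,::-1],(700,600),interpolation=cv2.INTER_NEAREST))
# disc centre: ellipse pts in z2 at rim
for z in(.093,):
  q=[onz(d,205+(x)/12,165+(y)/12,z)[:2] for x,y in((140,290),(155,230),(435,280),(415,220),(300,440),(400,390),(195,185))]
  q=np.array(q);A=np.c_[2*q,np.ones(len(q))];s=np.linalg.lstsq(A,(q**2).sum(1),rcond=None)[0];print("disc",s[:2],np.sqrt(s[2]+s[:2]@s[:2]))
# others
for nme,u,v in(("grey",413,186),("blue",321,273),("orange",168,304)):print(nme,onz(d,u,v,.11))
E
```

```text
[array([0.59246969, 0.12572867, 0.127     ]), array([0.55511972, 0.13617942, 0.127     ])] 0.03878450926958416 -0.27282886411352947 [0.57190851 0.12421296 0.127     ]
disc [0.57183963 0.12524604] 0.02004522238544014
grey [ 0.5676727  -0.17214601  0.11      ]
blue [ 0.43255953 -0.02060076  0.11      ]
orange [0.38999408 0.22285163 0.11      ]
```

View pics/z3.png

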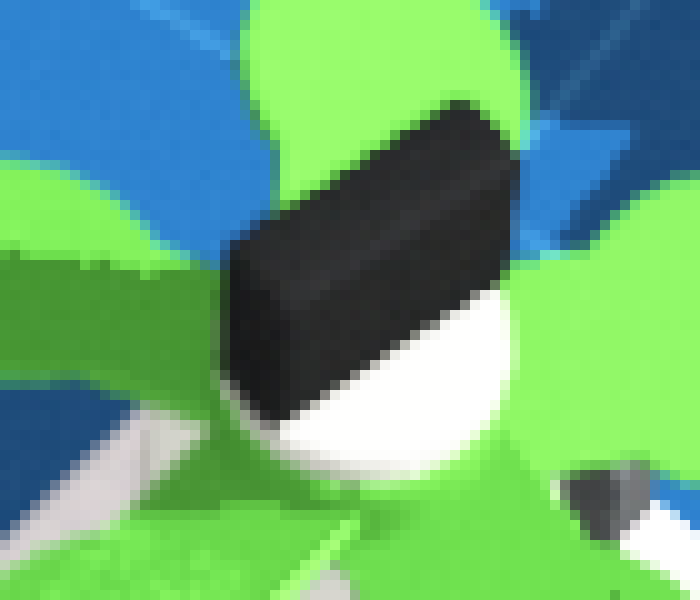

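Emit:
{"op": "apply_moves", "data": {"motion": [[[0, 0, -0.14], [-0.033, -0.036, 0], 0], [[0, 0, -0.28], [-0.066, -0.072, 0], 0], [[0, 0, -0.42], [-0.1, -0.108, 0], 0], [[0, 0, -0.56], [-0.134, -0.144, 0], 0], [[0, 0, -0.7], [-0.168, -0.18, 0], 0], [[0, 0, -0.84], [-0.202, -0.216, 0], 0], [[0, 0, -0.98], [-0.236, -0.252, 0], 0], [[0, 0, -1.12], [-0.27, -0.288, 0], 0]], "newtons": 60}}

```text
time_s: 1.05
position: [0.3941, -0.2307, 0.2506]
ee_rot: [3.141, -0.001, -0.09]
wrist_force: [0.9, -0.3, -0.4]
finger_gap: 1.004
```

Emit:
{"op": "apply_moves", "data": {"motion": [[[0, 0, -0.145], [0.018, -0.046, 0], 0], [[0, 0, -0.29], [0.036, -0.093, 0], 0], [[0, 0, -0.435], [0.054, -0.139, 0], 0], [[0, 0, -0.58], [0.072, -0.186, 0], 0], [[0, 0, -0.725], [0.09, -0.232, 0], 0], [[0, 0, -0.87], [0.108, -0.279, 0], 0], [[0, 0, -1.015], [0.126, -0.325, 0], 0], [[0, 0, -1.16], [0.144, -0.372, 0], 0]]}}

```text
time_s: 1.85
position: [0.5729, 0.1255, 0.2502]
ee_rot: [3.141, 0.0, 1.07]
wrist_force: [0.2, -0.9, -0.4]
finger_gap: 0.998
```

Emit:
{"op": "apply_moves", "data": {"motion": [[[0, 0, -0.12], [0, 0, 0], 0], [[0, 0, -0.235], [0, 0, 0], 0], [[0, 0, -0.235], [0, 0, 0], 0], [[0, 0, -0.235], [0, 0, 0], 0]]}}

```text
time_s: 2.25
position: [0.5721, 0.1235, 0.2501]
ee_rot: [-3.141, 0.0, 1.296]
wrist_force: [0.1, -0.2, -0.1]
finger_gap: 0.998
```

```bash
python3 - <<'E'
from cell import r,get_image
import cv2
s=r.state();print(s["position"],s["ee_rot"],s["joint_pos"])
for n in ("wrist","top"):
    d=get_image(n); cv2.imwrite(f"pics/{n}1.png",d["pixels"][:,:,::-1]);print(d["xyz"],d["orientation"])
E
```

```text
[0.57207211 0.12353175 0.25006893] [-3.14114632e+00  1.01196655e-04  1.29613295e+00] [ 0.32959013  0.5846839  -0.98427851  1.60357382  0.50881867  1.23201191
  0.54428003]
[0.49052291 0.14625463 0.37356341] [-3.36771353e-01  8.62029259e-04  1.29670524e+00]
[ 0.45389541 -0.00324094  0.83228174] [ 0.03485959 -0.01694506 -1.59815755]
```

View pics/wrist1.png

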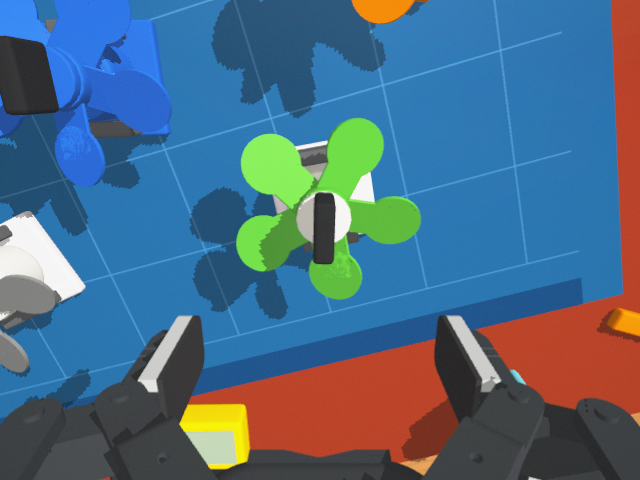

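```bash
python3 - <<'E'
from h import *
from cell import r,get_image
d=get_image("wrist")
g=d["pixels"][185:275,300:350]
m=(g.max(2)<75).astype(np.uint8)
n,l,st,ce=cv2.connectedComponentsWithStats(m);k=1+np.argmax(st[1:,4]);print(st[k],ce[k])
m=(l==k)
for y in range(0,90,6):
  x=np.where(m[y])[0]
  if len(x):print(y+185,x.min()+300,x.max()+300)
cv2.imwrite("pics/z4.png",cv2.resize(g[:,:,::-1],(333,600),interpolation=cv2.INTER_NEAREST))
E
```

```text
[  13    8   22   71 1401] [23.85938615 43.03711635]
197 315 333
203 315 334
209 315 334
215 315 334
221 315 334
227 314 334
233 314 333
239 314 333
245 314 333
251 314 333
257 313 333
263 318 327
```

View pics/z4.png

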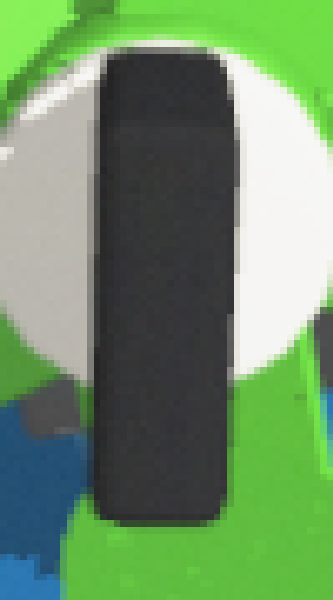

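```bash
python3 - <<'E'
from h import *
from cell import r,get_image
d=get_image("wrist");s=r.state()
P=[onz(d,u,v,.127) for u,v in((314.9,203.7),(335,203.7),(333.8,263.7),(313.4,263.7))]
P=np.array(P);print(P,np.linalg.norm(P[0]-P[3]),np.linalg.norm(P[0]-P[1]))
c=P.mean(0);e=(P[0]+P[1]-P[2]-P[3])/2;print(c,np.arctan2(-e[1],-e[0]),s["position"],s["ee_rot"])
y=s["ee_rot"][2];D=c-s["position"];print("tool dx,dy",D[0]*np.cos(y)+D[1]*np.sin(y),D[0]*np.sin(y)-D[1]*np.cos(y))
E
```

```text
[[0.55409242 0.12539454 0.127     ]
 [0.55746909 0.13746007 0.127     ]
 [0.59657691 0.12623689 0.127     ]
 [0.59297101 0.11334365 0.127     ]] 0.040703420840635836 0.012529125881924737
[0.57527736 0.12560879 0.127     ] -0.2900226834700666 [0.57215075 0.12343395 0.25052761] [3.14104572e+00 1.86662326e-04 1.29759526e+00]
tool dx,dy 0.002937781878571577 0.002423845685020791
```

Emit:
{"op": "apply_moves", "data": {"motion": [[[0, 0, 0.01], [0.002, 0.002, 0.04], 0], [[0, 0, 0.01], [0.002, 0.002, 0.08], 0], [[0, 0, 0.01], [0.002, 0.002, 0.11], 0], [[0, 0, 0.01], [0.002, 0.002, 0.132], 0], [[0, 0, 0.01], [0.002, 0.002, 0.132], 0], [[0, 0, 0.01], [0.002, 0.002, 0.132], 0.5]], "newtons": 40}}

```text
time_s: 3.05
position: [0.5748, 0.1254, 0.1189]
ee_rot: [3.142, -0.0, 1.289]
wrist_force: [0.6, -0.2, -0.4]
finger_gap: 0.854
```

```bash
python3 - <<'E'
from cell import r,get_image
import cv2
s=r.state();print(s["position"],s["ee_rot"],s["joint_pos"],s["wrist_force"],s["finger_gap"])
d=get_image("wrist"); cv2.imwrite(f"pics/wrist2.png",d["pixels"][:,:,::-1])
E
```

```text
[0.57476573 0.12544436 0.11891954] [ 3.14155215e+00 -3.52388814e-04  1.28930443e+00] [ 0.26726292  0.71598227 -0.88480129  1.76482372  0.65566034  0.98397835
  0.40946843] [ 0.56301871 -0.16095696 -0.35298938] 0.8537792103237706
```

View pics/wrist2.png

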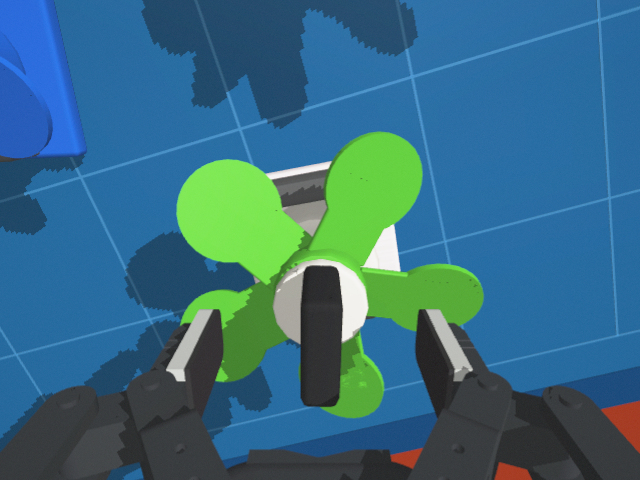

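The bar (320, 335) stands between the pads (195 and 445), and its long side runs parallel to them. Close on it now.

Emit:
{"op": "apply_moves", "data": {"motion": [[[0, 0, 0], [0, 0, 0], 0.8], [[0, 0, 0], [0, 0, 0], 1], [[0, 0, 0], [0, 0, 0], 1], [[0, 0, 0], [0, 0, 0], 1], [[0, 0, 0], [0, 0, 0], 1], [[0, 0, 0], [0, 0, 0], 1], [[0, 0, 0], [0, 0, 0], 1]], "newtons": 40}}

```text
time_s: 3.8
position: [0.575, 0.1259, 0.1192]
ee_rot: [3.14, -0.001, 1.29]
wrist_force: [-0.2, 0.4, 6.6]
finger_gap: 0.158
```

```bash
python3 - <<'E'
from cell import r
s=r.state();print(s["position"],s["ee_rot"],s["wrist_force"],s["ft_torque"],s["finger_gap"])
E
```

```text
[0.57501292 0.12586974 0.11915982] [ 3.14034414e+00 -1.05096549e-03  1.29019133e+00] [-0.22026723  0.43187477  6.63841414] [0.11133972 0.11714199 0.01513205] 0.15779112801885353
```

Emit:
{"op": "apply_moves", "data": {"motion": [[[0, 0, -0.03], [0, 0, 0], 1], [[0, 0, -0.06], [0, 0, 0], 1], [[0, 0, -0.09], [0, 0, 0], 1], [[0, 0, -0.09], [0, 0, 0], 1]]}}

```text
time_s: 4.2
position: [0.575, 0.1258, 0.1191]
ee_rot: [3.14, -0.001, 1.381]
wrist_force: [-0.1, 0.9, 6.5]
finger_gap: 0.155
```

```bash
cat > st.py <<'E'
from cell import r
import numpy as np
np.set_printoptions(precision=3,suppress=True)
s=r.state();print(s["time_s"],s["position"],s["ee_rot"],s["wrist_force"],s["ft_torque"],s["finger_gap"],s["joint_pos"])
E
python3 st.py
```

```text
4.2 [0.575 0.126 0.119] [ 3.14  -0.001  1.381] [-0.147  0.891  6.532] [0.016 0.084 0.092] 0.15542741619807948 [ 0.279  0.724 -0.909  1.765  0.673  0.994  0.485]
```

Emit:
{"op": "apply_moves", "data": {"motion": [[[0, 0, -0.03], [0, 0, 0], 1], [[0, 0, -0.05], [0, 0, 0], 1], [[0, 0, -0.05], [0, 0, 0], 1]]}}

```text
time_s: 4.5
position: [0.575, 0.1258, 0.1191]
ee_rot: [3.14, -0.001, 1.431]
wrist_force: [-0.9, 1.0, 5.8]
finger_gap: 0.153
```

```bash
python3 st.py
```

```text
4.5 [0.575 0.126 0.119] [ 3.14  -0.001  1.431] [-0.927  1.002  5.78 ] [0.015 0.089 0.   ] 0.15305471946954557 [ 0.285  0.729 -0.922  1.765  0.682  1.001  0.526]
```

Emit:
{"op": "apply_moves", "data": {"motion": [[[0, 0, -0.02], [0, 0, 0], 1], [[0, 0, -0.04], [0, 0, 0], 1], [[0, 0, -0.04], [0, 0, 0], 1]]}}

```text
time_s: 4.8
position: [0.575, 0.1258, 0.1191]
ee_rot: [3.14, -0.001, 1.471]
wrist_force: [-0.8, -0.3, 5.6]
finger_gap: 0.151
```

```bash
python3 st.py; python3 - <<'E'
from cell import get_image
import cv2
d=get_image("wrist"); cv2.imwrite(f"pics/wrist3.png",d["pixels"][:,:,::-1])
E
```

```text
4.8 [0.575 0.126 0.119] [ 3.14  -0.001  1.471] [-0.833 -0.285  5.557] [ 0.039  0.118 -0.021] 0.15145638842236284 [ 0.289  0.733 -0.932  1.765  0.69   1.006  0.559]
```

View pics/wrist3.png

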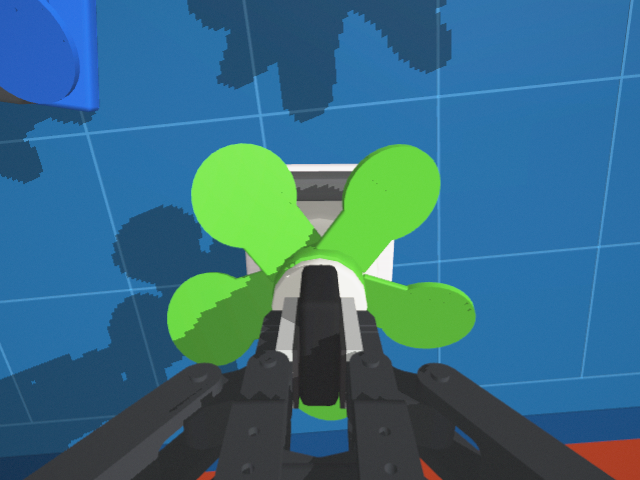

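Emit:
{"op": "apply_moves", "data": {"motion": [[[0, 0, -0.02], [0, 0, 0], 1], [[0, 0, -0.03], [0, 0, 0], 1], [[0, 0, -0.03], [0, 0, 0], 1]]}}

```text
time_s: 5.15
position: [0.5751, 0.1258, 0.1191]
ee_rot: [3.14, -0.001, 1.499]
wrist_force: [-0.5, 0.2, 6.8]
finger_gap: 0.157
```

```bash
python3 st.py
```

```text
5.15 [0.575 0.126 0.119] [ 3.14  -0.001  1.499] [-0.466  0.246  6.834] [ 0.192  0.106 -0.633] 0.1573762238321821 [ 0.293  0.736 -0.94   1.764  0.695  1.009  0.583]
```

Emit:
{"op": "apply_moves", "data": {"motion": [[[0, 0, -0.02], [0, 0, 0], 1], [[0, 0, -0.03], [0, 0, 0], 1], [[0, 0, -0.03], [0, 0, 0], 1]]}}

```text
time_s: 5.45
position: [0.5751, 0.1259, 0.1192]
ee_rot: [3.141, -0.002, 1.527]
wrist_force: [-1.8, 1.3, 6.3]
finger_gap: 0.158
```

```bash
python3 st.py; python3 - <<'E'
from cell import get_image
import cv2
d=get_image("wrist"); cv2.imwrite(f"pics/wrist4.png",d["pixels"][:,:,::-1])
E
```

```text
5.45 [0.575 0.126 0.119] [ 3.141 -0.002  1.527] [-1.759  1.305  6.322] [ 0.256  0.272 -1.339] 0.1579890366230637 [ 0.297  0.739 -0.947  1.764  0.699  1.013  0.607]
```

View pics/wrist4.png

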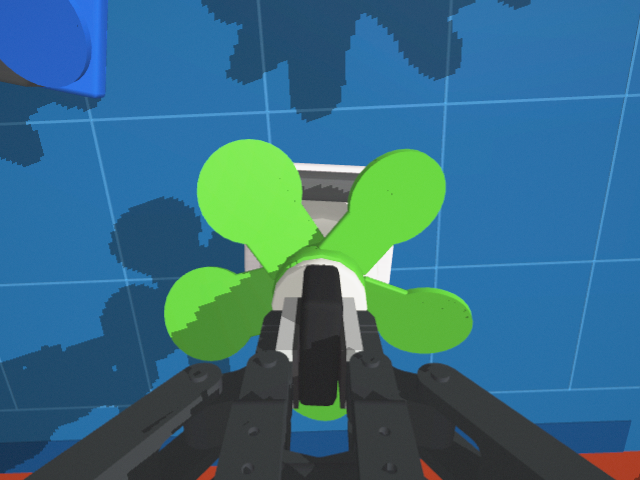

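Emit:
{"op": "apply_moves", "data": {"motion": [[[0, 0, 0.06], [0, 0, 0], 1], [[0, 0, 0.16], [0, 0, 0], 1], [[0, 0, 0.26], [0, 0, 0], 1], [[0, 0, 0.36], [0, 0, 0], 1], [[0, 0, 0.46], [0, 0, 0], 1], [[0, 0, 0.56], [0, 0, 0], 1], [[0, 0, 0.66], [0, 0, 0], 1], [[0, 0, 0.7], [0, 0, 0], 1]]}}

```text
time_s: 6.3
position: [0.575, 0.1259, 0.1191]
ee_rot: [3.141, -0.001, 0.827]
wrist_force: [0.8, 1.2, 5.9]
finger_gap: 0.153
```

```bash
python3 st.py; python3 - <<'E'
from cell import get_image
import cv2
d=get_image("wrist"); cv2.imwrite(f"pics/wrist5.png",d["pixels"][:,:,::-1])
E
```

```text
6.3 [0.575 0.126 0.119] [ 3.141 -0.001  0.827] [0.777 1.241 5.931] [0.04  0.023 0.154] 0.1533748024312297 [ 0.204  0.676 -0.761  1.766  0.568  0.932  0.028]
```

View pics/wrist5.png

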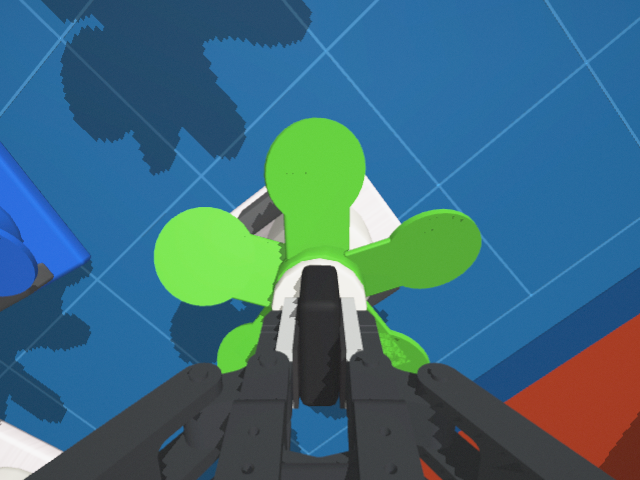

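Emit:
{"op": "apply_moves", "data": {"motion": [[[0, 0, 0.1], [0, 0, 0], 1], [[0, 0, 0.2], [0, 0, 0], 1], [[0, 0, 0.3], [0, 0, 0], 1], [[0, 0, 0.4], [0, 0, 0], 1], [[0, 0, 0.5], [0, 0, 0], 1], [[0, 0, 0.6], [0, 0, 0], 1], [[0, 0, 0.7], [0, 0, 0], 1], [[0, 0, 0.7], [0, 0, 0], 1]]}}

```text
time_s: 7.15
position: [0.575, 0.1259, 0.1191]
ee_rot: [-3.141, -0.002, 0.128]
wrist_force: [-1.9, 0.1, 6.6]
finger_gap: 0.161
```

```bash
python3 st.py
```

```text
7.15 [0.575 0.126 0.119] [-3.141 -0.002  0.128] [-1.864  0.058  6.589] [ 0.119  0.106 -0.163] 0.16133491761921268 [ 0.096  0.629 -0.568  1.767  0.427  0.869 -0.538]
```

Emit:
{"op": "apply_moves", "data": {"motion": [[[0, 0, 0], [0, 0, 0], 0.7], [[0, 0, 0], [0, 0, 0], 0.5], [[0, 0, 0], [0, 0, 0], 0.2], [[0, 0, 0], [0, 0, 0], 0], [[0, 0, 0], [0, 0, 0], 0], [[0, 0, 0], [0, 0, 0], 0], [[0, 0, 0], [0, 0, -0.03], 0], [[0, 0, 0], [0, 0, -0.06], 0]]}}

```text
time_s: 7.95
position: [0.5739, 0.1252, 0.1782]
ee_rot: [-3.141, 0.002, 0.13]
wrist_force: [1.4, 1.2, 0.3]
finger_gap: 0.999
```

Emit:
{"op": "apply_moves", "data": {"motion": [[[0, 0, 0], [0, 0, -0.04], 0], [[0, 0, 0], [0, 0, -0.08], 0], [[0, 0, 0], [0, 0, -0.12], 0], [[0, 0, 0], [-0.04, 0, -0.13], 0], [[0, 0, 0], [-0.08, 0, -0.13], 0], [[0, 0, 0], [-0.12, 0, -0.13], 0], [[0, 0, 0], [-0.12, 0, -0.13], 0], [[0, 0, 0], [-0.12, 0, -0.13], 0]]}}

```text
time_s: 8.75
position: [0.4553, 0.1094, 0.3089]
ee_rot: [3.14, -0.002, 0.13]
wrist_force: [0.5, 0.5, -0.0]
finger_gap: 1.002
```

```bash
python3 st.py; python3 - <<'E'
from cell import get_image
import cv2
for n in("wrist","top","scene"):
  d=get_image(n); cv2.imwrite(f"pics/{n}6.png",d["pixels"][:,:,::-1])
E
```

```text
8.75 [0.455 0.109 0.309] [ 3.14  -0.002  0.13 ] [ 0.489  0.453 -0.016] [-0.026 -0.045 -0.006] 1.0024425767978593 [ 0.253  0.254 -0.699  1.787  0.179  1.163 -0.371]
```

View pics/top6.png

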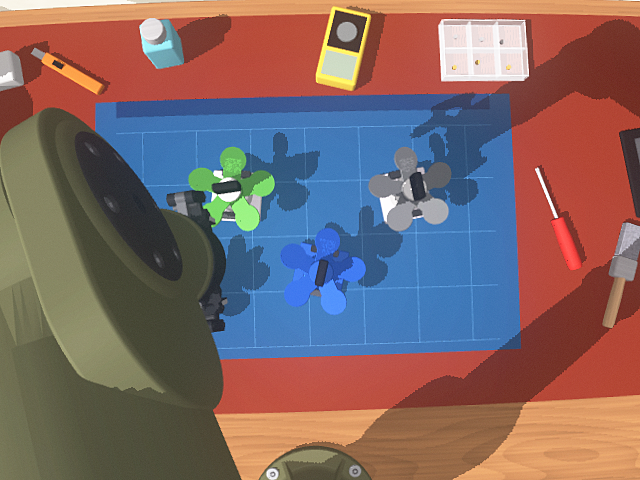

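View pics/scene6.png

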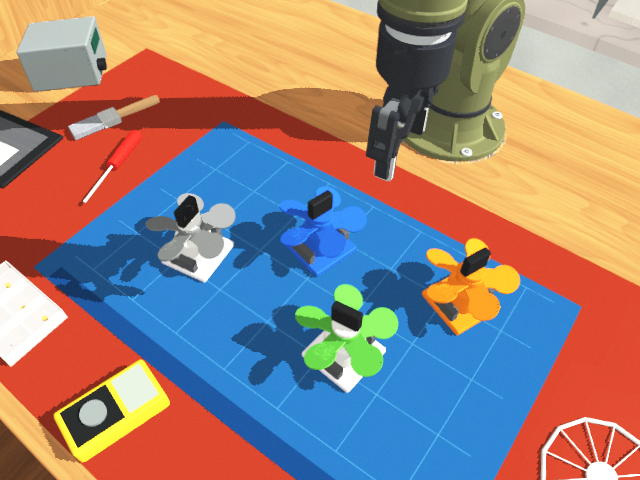

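View pics/wrist6.png

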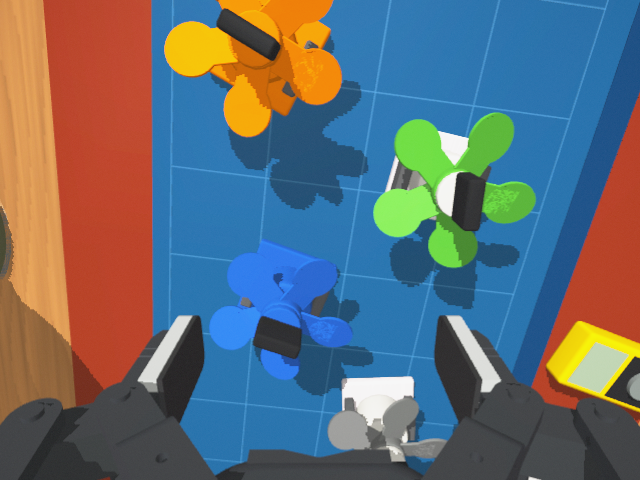

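The top view shows the green bar (227,187) lying nearly across the image, which fits a 77° turn clockwise from the stop. The grey bar (417,187) hasn't moved, and the gripper is clear of everything.

```bash
python3 -c "
from cell import r
print(r.hand_in())"
```

```text
the job is handed in; nothing more can be done
None
```

The green fan's nut turned out to be left-handed, and it is now loosened, released and handed in at 8.75 s plus camera time. No verdict was reported.

- **Anticlockwise try:** the nut came up hard about 11–12° from its start. The wrist moment rose to −0.63 and then −1.34 N m, against about 0.15 N m or less while it turned freely.
- **Clockwise turn:** I turned it about 77° past that stop, then opened the gripper, lifted and backed away.
- **Last checks:** the wrist force was about 0.7 N and the gripper was fully open and clear of everything. In the pictures the green bar stands at the angle expected from the turn. The grey nut looks unchanged by eye; I did not measure its angle.
- **Disagreements:** early in the free anticlockwise turn the wrist moment read slightly positive, the wrong sign. I took it as noise, because the wrist picture showed the bar turning with the jaws. My two position estimates for the bar, from the top and wrist cameras, differed by about 3 mm, and I gripped close to the wrist camera's.

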